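# Turn the fittings turntable to the elbow

### The job

With the fingertips, gently push the parts turntable round by its notched rim until the bent elbow fitting stands at the front, in line with the steel pointer that sticks out from under the disc. Grip and lift nothing, do not touch the fittings on the turntable, leave the things on the bench where they are, and finish with the turntable at rest and every fitting still standing on its pad.

Things in the scene. Friction and masses are not known exactly. Their poses are not given: they have to be found in the camera images.
- turntable: Round grey-painted parts turntable, 340 mm across; flat disc 35 mm thick, top 60 mm and underside 25 mm above the bench. Origin: on its vertical turning axis at the underside; z up, x and y turn with the disc. It turns freely either way, over a full turn, against a steady friction of about 0.22 N m (1.5 N at a notch), and hardly coasts. Free space under the rim, but for the pointer.
- notch (a point): Middle of one of four equal finger notches in the turntable's rim, half-way down its thickness, 145 mm from the axis. The four lie 90 degrees apart, at 45, 135, 225 and 315 degrees from the disc's x axis (this one at 45). Each is open at the rim and right through the disc, about 64 mm wide and 50 mm deep (floor 120 mm from the axis). Between notches the rim is solid.
- pad (a point): Centre, on the disc's top, of the pad that carries the elbow: one of four black rubber pads, 92 mm across, 85 mm from the axis, on the disc's +x (this one), +y, -x and -y axes. Each carries one loose fitting.
- stand: Fixed stand of the turntable: dark round foot and, at the front, a flat steel tongue 30 mm wide and 10 mm high that sticks out from under the disc and ends in a diamond-shaped tip 252 mm from the axis: the pointer. Origin: on the turning axis at bench height. The pointer lies along the stand's -x axis, roughly towards the robot.
- elbow: The bent fitting: two bright metal tubes of 44 mm diameter joined at a right angle (L-shape), lying flat, 44 mm high, about 90 by 90 mm, loose on its pad, at the start at least 50 degrees round from the pointer. Origin under the middle of its outline, z up.
- tee: T-shaped metal fitting lying flat on a pad, loose, 84 by 62 mm, 44 mm high; origin under the crossing of its tubes, z up.
- sleeve: Plain short metal tube standing on a pad, loose, 68 mm diameter, 45 mm high; origin under its centre, z up.
- reducer: Stepped round metal reducer standing on a pad, loose, 68 mm diameter below, 44 mm above, 46 mm high; origin under its centre, z up.
- tape: Roll of brown tape on the bench, loose, 100 mm diameter, 48 mm high; origin under its centre. Bystander.
- sealant: Can on the bench, loose, 52 mm diameter, 130 mm high; origin under its centre. Bystander.
- carton: Small closed cardboard carton on the bench, loose, 130 by 100 by 70 mm; origin under its centre. Bystander.
- driver: Screwdriver lying on the bench, loose; origin on its underside. Bystander.
- mug: White mug on the bench, loose, 76 mm diameter, 90 mm high; origin under its centre. Bystander.
Things that resemble listed ones, but are neither listed nor needed, are in the scene too. Leave any green or pink look-alike of the elbow alone.

How it is judged:
By the outcome, as a careful person would: the job done as asked, in the order asked, and still so for the second after the job is handed in, with the robot touching nothing.
It also fails if it takes over 72 s, if anything falls off the work surface, if the arm or the gripper's body presses on something with over 40 N, if the wrist force passes 120 N, or if a joint passes its speed limit or range.

### The arm

A 6-joint arm with a two-finger parallel gripper is mounted at the origin on the work surface. World frame = base frame: x ahead of the robot, y to its left, z up, the work surface at z = 0. Lengths are in m, angles in rad, forces in N, time in s.
With the tool pointing down it reaches from about 0.35 to 0.775 m from the base axis. Payload 5.5 kg.
Tool frame: the origin (TCP) lies on the centre line of the jaws, within the pads' length; the fingertips stand 11 mm ahead of it and the grasp point (between the pads) lies 8 mm behind it; z points along the fingers, y is the direction in which the jaws open and shut (so a half turn about z gives the same grasp; the last joint's range is limited). The gripper opens to 85 mm and grips with 20 to 120 N. Pads are 22 mm wide; open, the fingers measure 114 mm over their backs; the gripper's body (76 mm by 85 mm) begins 54 mm behind the grasp point. The pads swing forward as they close: fully open they stand 13 mm farther back than shut.
Start: joints at [-0.14, 0.313, 0.046, 1.304, 0, 1.431], TCP at [0.575, -0, 0.242] pointing down, gripper open.
Joint ranges: [-2.76, 2.76], [-0.86, 1.69], [-1.03, 1.26], [-2.2, 2.34], [-1.47, 1.5], [-3.14, 3.14]. Speed limits (rad/s): [2.57, 2.57, 3.14, 3.14, 3.14, 3.14].

### API

Orientations are given as a unit quaternion [w, x, y, z].
In Python, from workcell import env, imaging, order gives the robot as it stands. The module is installed in compiled form; this text tells all that it offers.
- The arm moves only by the tool move_arm, never from a script. Its argument "deltas" is one flat list of numbers, 7 for each row, row after row: the gripper's target within -1 to 1 (shut at 1, half-way at 0, fully open at -1), then the shift along the tool's x, y, z in m, then the turn, a rotation vector about the tool's x, y, z in degrees. In form: [jaw, tx, ty, tz, ax, ay, az, jaw, tx, ty, tz, ax, ay, az, ...]. A call has 1 to 10 rows; each row shifts and turns the commanded pose from where the row before left it, along the tool's axes as they then stand; what a row does not reach is not made up. A row lasts 1/8 s, in which the tool goes at most 62.5 mm and 10.7 degrees, less where a joint would pass 70% of its speed; a pose out of reach is approached as far as the arm can. A call is refused whole if a number of a shift passes 0.0625 or a number of a turn 10.7, either way. A call with a gripper value outside its range is refused whole. The fingers move at their own pace and stop on an object; "squeeze" is the grip in N (left out, the last holds). Time passes only in rows, so rows that do not move let the fingers close. It gives the time, the measured TCP pose, the force and the opening at its end, in the units of the state.
- env.get_state(): the state, without advancing time (a new reading comes with each control period).
- imaging.read_camera(name): name is "scene" or "side" or "wrist"; returns a dict with "img" (384x512x3 uint8, red, green, blue), "z_map" (384x512 float32, m along the optical axis (not along the pixel's ray), 0 where there is no reading), "fx", "fy", "cx", "cy" (pixels), "dist" ([k1, k2, p1, p2, k3] as OpenCV has them; the pictures are not rectified), "rvec" (rotation vector, rad) and "tvec" (3), from world to camera coordinates, as OpenCV has them. Camera axes: x right, y down, z forward; pixel columns grow to the right and rows downward; lengths in m; the calibration is good to about 2 mm. A picture is of the moment at which its call begins.
- order.hand_in(): hands the job in, once; it reports no verdict.
Trained networks look in a picture, given as the dict that the camera call returned (one of the last four; its "shot" number tells which), for a name from the list of things; names that differ only in an ending like _2 or _b are one class to them, and where a whole thing is asked for, a point or a joint stands for the part that bears it (a point fixed in the world has none). Each returns a list of dicts, best first, with "confidence" (0 to 1); they miss things now and then, are a little off and sometimes report something else, mostly with a low value. They report only what shows in the picture. A call takes as long as a camera call. They do not tell look-alikes from the thing itself.
- imaging.recognise(picture, thing): "centre" ([column, row] in pixels, amid what is visible of it).
- imaging.cut_out(picture, thing): "mask" (384x512 bool, what is visible of it) and "centre" ([column, row] in pixels, amid what is visible of it).
The state is a dict: "clock": time; "joint_pos": joint angles; "qvel": joint speeds; "tau": joint torques, N m; "tcp_pos": TCP position; "orientation": TCP orientation; "wrist_force": force on the tool from outside, world axes, zero at the start; "ft_torque": the same for the moment, N m; "finger_gap": finger opening in m.
Only numpy, scipy, OpenCV 4.12 (cv2) and the standard library are available. Lean on these libraries where they do the work, as an engineer would, in place of code of your own. Each camera call takes 0.05 s, during which the arm holds its last target.

## Working session

There is one attempt and no reset: what is moved stays moved. The work goes in short steps, Python scripts to look and compute and a tool call to move; the robot and the scene stay as the last step left them, time stands still between calls to the robot, and variables do not carry over. Pictures are saved under pics/ and viewed, and the job is handed in when it is done.

Besides the shell and the picture viewer there is one more tool, called after "Call:" as name(argument=value, ...), one argument or row to a line, values as JSON. move_arm: Moves the arm, as the interface text tells. Its arguments: {"type":"object","properties":{"deltas":{"type":"array"},"squeeze":{"type":"number"}},"required":["deltas"]}

```bash
mkdir -p pics
python3 - <<'E'
from workcell import env, imaging
import cv2,pickle
s=env.get_state();print(s['clock'],s['tcp_pos'],s['orientation'],s['finger_gap'])
for n in ['scene','side','wrist']:
    p=imaging.read_camera(n); cv2.imwrite(f'pics/a_{n}.png',p['img'][:,:,::-1]); pickle.dump(p,open(f'a_{n}.pkl','wb'))
    for t in ['elbow','turntable','stand','notch','pad']:
        for r in imaging.recognise(p,t): print(n,t,[round(float(x)) for x in r['centre']],round(r['confidence'],2))
E
```

```text
0.0 [5.74490079e-01 7.19929962e-05 2.41400170e-01] [-7.44274659e-04  7.07090599e-01  7.07122354e-01 -5.54691926e-04] 0.08555426539914268
scene elbow [160, 188] 0.93
scene elbow [201, 246] 0.72
scene elbow [248, 200] 0.67
scene turntable [277, 202] 0.8
scene stand [241, 152] 0.64
scene notch [276, 201] 0.76
scene pad [273, 201] 0.71
side elbow [218, 283] 0.97
side elbow [311, 254] 0.83
side elbow [275, 201] 0.63
side turntable [266, 190] 0.62
side stand [198, 201] 0.75
side stand [172, 134] 0.66
side notch [265, 185] 0.63
side pad [267, 190] 0.92
wrist elbow [237, 225] 0.75
wrist elbow [77, 306] 0.72
wrist elbow [272, 329] 0.65
wrist elbow [348, 140] 0.34
wrist turntable [248, 107] 0.93
wrist stand [42, 91] 0.86
wrist notch [248, 107] 0.63
wrist notch [153, 104] 0.57
```

View pics/a_scene.png

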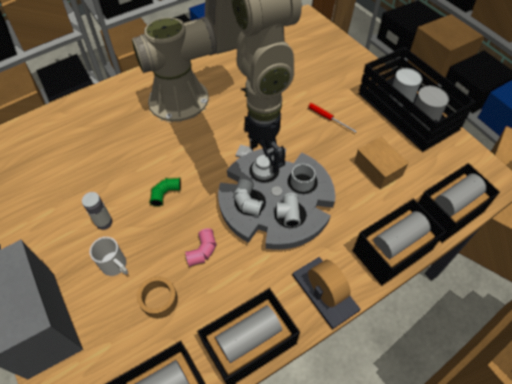

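View pics/a_side.png

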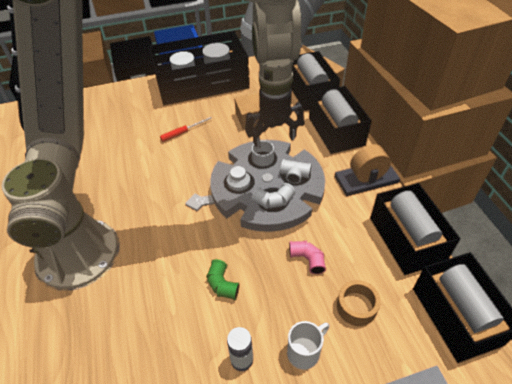

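View pics/a_wrist.png

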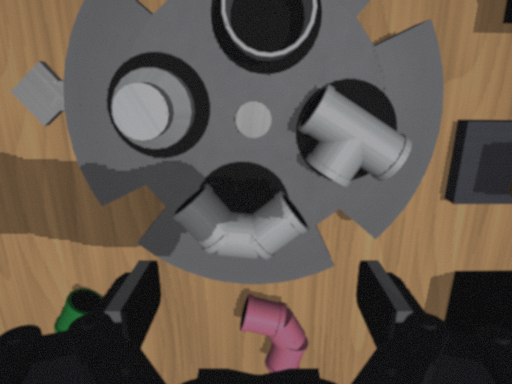

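```bash
cat > h.py <<'E'
import numpy as np,cv2
def cloud(p):
    h,w=p['z_map'].shape
    K=np.array([[p['fx'],0,p['cx']],[0,p['fy'],p['cy']],[0,0,1]]);d=np.array(p['dist'],float)
    u,v=np.meshgrid(np.arange(w),np.arange(h))
    n=cv2.undistortPoints(np.stack([u,v],-1).reshape(-1,1,2).astype(np.float64),K,d).reshape(h,w,2)
    z=p['z_map'].astype(float)
    c=np.dstack([n[...,0]*z,n[...,1]*z,z])
    R=cv2.Rodrigues(np.array(p['rvec'],float))[0]
    X=(c-np.array(p['tvec'],float).ravel())@R
    X[z<=0]=np.nan
    return X
def proj(p,P):
    K=np.array([[p['fx'],0,p['cx']],[0,p['fy'],p['cy']],[0,0,1]])
    return cv2.projectPoints(np.array(P,float).reshape(-1,1,3),np.array(p['rvec'],float),np.array(p['tvec'],float),K,np.array(p['dist'],float))[0].reshape(-1,2)
def topdown(clouds,imgs,f,x0=.25,x1=.95,y0=-.4,y1=.4,s=750):
    # image: up = +x, left = +y ; highest point wins
    H=int((x1-x0)*s);W=int((y1-y0)*s);I=np.zeros((H,W,3),np.uint8)
    X=clouds.reshape(-1,3);C=imgs.reshape(-1,3);ok=np.isfinite(X[:,0])&(X[:,2]<.14);X=X[ok];C=C[ok]
    o=np.argsort(X[:,2]);X=X[o];C=C[o]
    r=((x1-X[:,0])*s).astype(int);c=((y1-X[:,1])*s).astype(int)
    k=(r>=1)&(r<H)&(c>=1)&(c<W);
    for a in(0,1):
        for b in (0,1): I[r[k]-a,c[k]-b]=C[k][:,::-1]
    cv2.imwrite(f,I)
E
python3 - <<'E'
from h import *
import pickle
from scipy.optimize import least_squares
for n in ['scene','side','wrist']:
    p=pickle.load(open(f'a_{n}.pkl','rb'));X=cloud(p)
    topdown(X,p['img'],f'pics/top_{n}.png')
    for name,px in {'scene':[(160,188),(201,246),(248,200),(157,298),(95,210)],'side':[(218,283),(311,254),(275,201),(238,175),(198,201),(268,178)],'wrist':[(237,225),(42,91),(253,120),(140,110),(360,140),(270,60),(205,262)]}[n:=n] and [(n,q) for q in {'scene':[(160,188),(201,246),(248,200),(157,298),(95,210),(380,160),(330,118)],'side':[(218,283),(311,254),(275,201),(238,175),(198,201),(268,178),(240,350),(305,345),(357,300)],'wrist':[(237,225),(42,91),(253,120),(140,110),(360,140),(205,262)]}[n]]:
        print(name,px,X[px[1],px[0]].round(3))
E
```

```text
scene (160, 188) [ 0.36  -0.231  0.038]
scene (201, 246) [ 0.6   -0.218  0.04 ]
scene (248, 200) [ 0.577 -0.051  0.102]
scene (157, 298) [ 0.655 -0.386  0.002]
scene (95, 210) [ 0.383 -0.425  0.109]
scene (380, 160) [0.65  0.379 0.07 ]
scene (330, 118) [0.391 0.396 0.019]
side (218, 283) [ 0.35  -0.234  0.04 ]
side (311, 254) [ 0.602 -0.225  0.039]
side (275, 201) [ 0.555 -0.069  0.094]
side (238, 175) [0.483 0.044 0.108]
side (198, 201) [0.36  0.071 0.009]
side (268, 178) [0.573 0.045 0.064]
side (240, 350) [ 0.353 -0.445  0.125]
side (305, 345) [ 0.506 -0.434  0.005]
side (357, 300) [ 0.672 -0.366  0.002]
wrist (237, 225) [ 0.556 -0.038  0.097]
wrist (42, 91) [0.352 0.074 0.009]
wrist (253, 120) [0.57  0.049 0.063]
wrist (140, 110) [0.485 0.061 0.107]
wrist (360, 140) [0.655 0.037 0.103]
wrist (205, 262) [ 0.52  -0.095  0.059]
```

```bash
cat > fit.py <<'E'
from h import *
from scipy.optimize import least_squares
def fit(P,c0):
    # P Nx3 clouds; flat top points
    k=np.isfinite(P[:,0])&(abs(P[:,2]-.060)<.006);T=P[k];c=np.array(c0,float)
    for it in range(8):
        d=T[:,:2]-c;r=np.hypot(*d.T);a=np.degrees(np.arctan2(d[:,1],d[:,0]))
        E=[]
        for b in np.arange(-180,180,3):
            m=(a>=b)&(a<b+3)&(r<.185)
            if m.sum()>3:
                i=np.argsort(r[m])[-2]
                if r[m][i]>.155: E.append(T[m][i,:2])
        E=np.array(E)
        f=least_squares(lambda q:np.hypot(E[:,0]-q[0],E[:,1]-q[1])-q[2],[*c,.17],loss='soft_l1',f_scale=.002);c=f.x[:2]
    d=T[:,:2]-c;r=np.hypot(*d.T);a=np.degrees(np.arctan2(d[:,1],d[:,0]))
    ring=(r>.135)&(r<.163);h,_=np.histogram(a[ring],np.arange(-180,181,2))
    return c,f.x[2],len(E),h
E
python3 - <<'E'
from fit import *
import pickle
Q={n:pickle.load(open(f'a_{n}.pkl','rb')) for n in ['scene','side','wrist']}
for n,p in Q.items():
    X=cloud(p).reshape(-1,3)
    c,R,k,h=fit(X,(.572,.047));print(n,c.round(4),R.round(4),k)
    print([(int(-180+2*i),int(v)) for i,v in enumerate(h) if v<4])
    # pointer
    m=np.isfinite(X[:,0])&(X[:,2]>.004)&(X[:,2]<.016)&(np.hypot(*(X[:,:2]-c).T)<.26)&(np.hypot(*(X[:,:2]-c).T)>.18)&(X[:,0]<.42)
    d=X[m,:2]-c;print('pointer',m.sum(),np.degrees(np.arctan2(*d.mean(0)[::-1])),np.hypot(*d.T).max())
    m=np.isfinite(X[:,0])&(X[:,2]>.07)&(X[:,2]<.115)&(np.hypot(*(X[:,:2]-c).T)<.15)
    a=np.degrees(np.arctan2(X[m,1]-c[1],X[m,0]-c[0]));print(np.histogram(a,np.arange(-180,181,10))[0])
I=[cv2.imread(f'pics/top_{n}.png') for n in ['side','wrist']]
cv2.imwrite('pics/top2.png',cv2.resize(np.hstack(I),(800,350)))
E
```

```text
scene [0.571  0.0484] 0.1692 96
[(-150, 0), (-148, 0), (-146, 0), (-144, 0), (-142, 0), (-140, 0), (-138, 0), (-60, 0), (-58, 0), (-56, 0), (-54, 0), (-52, 0), (-50, 0), (-48, 0), (32, 0), (34, 0), (36, 0), (38, 0), (40, 0), (42, 0), (120, 2), (122, 0), (124, 0), (126, 0), (128, 0), (130, 0), (132, 0), (134, 2), (138, 0), (140, 0), (142, 0), (144, 0), (146, 0), (148, 0), (150, 3), (156, 3), (158, 0), (160, 2)]
pointer 169 -179.62188199643558 0.2597072588094724
[121  46   0   0   6  72  81  90  84 104  97  82   0   0  46 107 175 148
  65  34   6   0   0  24 121  33  58  67  71   0   0   0   0   0  46  99]
side [0.5715 0.0495] 0.1687 97
[(-150, 1), (-148, 0), (-146, 0), (-144, 0), (-142, 0), (-140, 0), (-138, 0), (-60, 2), (-58, 0), (-56, 0), (-54, 0), (-52, 0), (-50, 0), (-48, 0), (30, 0), (32, 0), (34, 0), (36, 0), (38, 0), (40, 0), (42, 0), (68, 0), (70, 0), (72, 0), (74, 0), (76, 0), (78, 0), (80, 0), (82, 0), (84, 0), (86, 0), (90, 3), (120, 0), (122, 0), (124, 0), (126, 0), (128, 0), (130, 0), (132, 1)]
pointer 378 176.61607838590763 0.25973609604770254
[166  58   0   0   7  94 1
[... 308 characters left out ...]
4, 0), (36, 0), (38, 0), (40, 0), (42, 0), (44, 1), (46, 0), (48, 0), (50, 0), (52, 0), (54, 0), (56, 0), (58, 0), (60, 0), (62, 0), (64, 0), (66, 0), (68, 0), (70, 0), (72, 0), (74, 0), (76, 0), (78, 0), (80, 0), (82, 0), (84, 0), (86, 0), (88, 0), (90, 0), (92, 0), (94, 0), (96, 0), (98, 0), (100, 0), (102, 0), (104, 0), (106, 0), (108, 0), (110, 0), (112, 0), (114, 0), (116, 0), (118, 0), (120, 0), (122, 0), (124, 0), (126, 0), (128, 0), (130, 0), (132, 0)]
pointer 2037 174.17584996155983 0.25184828919596575
[ 989  362    0    0   98  829  918  889  870  903  851  590    0    0
  387  991 1727 1866 1003  555  173    0    0   92  421   96   95  114
  300    0    0    0    0  949 1496 1404]
```

View pics/top2.png

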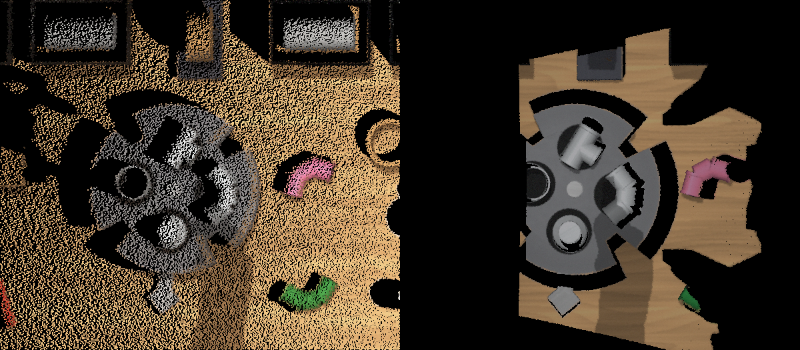

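```bash
cat > ang.py <<'E'
from fit import *
from scipy.optimize import minimize_scalar
def notch(P,c):
    # notch mod-90 phase: points in the annulus on the disc top; maximise emptiness of notch template
    k=np.isfinite(P[:,0])&(abs(P[:,2]-.060)<.006);d=P[k,:2]-c;r=np.hypot(*d.T);m=(r>.128)&(r<.166);d=d[m]
    a=np.arctan2(d[:,1],d[:,0]);best=[]
    for ph in np.arange(0,90,.25):
        rel=(np.degrees(a)-ph+45)%90-45
        t=np.hypot(*d.T)*np.sin(np.radians(rel))
        best.append(((abs(t)<.030).sum()))
    best=np.array(best);k=best<=best.min()+max(3,.02*len(d)/10)
    v=np.arange(0,90,.25)[k]; z=np.exp(1j*np.radians(4*v)).mean();return (np.degrees(np.angle(z))/4)%90,best.min(),len(d),v.min(),v.max()
def pointer(P,c):
    m=np.isfinite(P[:,0])&(P[:,2]>.005)&(P[:,2]<.016)&(np.hypot(*(P[:,:2]-c).T)<.262)&(np.hypot(*(P[:,:2]-c).T)>.19)&(P[:,0]<c[0]-.15)&(abs(P[:,1]-c[1]-.022)<.04)
    d=P[m,:2]-c;r=np.hypot(*d.T);far=d[r>r.max()-.012]
    (x,y),_,_=cv2.minAreaRect(d.astype(np.float32))
    return m.sum(),np.degrees(np.arctan2(*d.mean(0)[::-1])),np.degrees(np.arctan2(*far.mean(0)[::-1])),np.degrees(np.arctan2(y,x)),r.max()
E
python3 - <<'E'
from ang import *
import pickle
c=np.array([.571,.0492])
for n in ['scene','side','wrist']:
    P=cloud(pickle.load(open(f'a_{n}.pkl','rb'))).reshape(-1,3)
    print(n,notch(P,c),pointer(P,c))
p=pickle.load(open('a_wrist.pkl','rb'))
X=cloud(p)
for px in [(14,92),(41,63),(40,92),(62,100),(45,123)]: print(px,X[px[1],px[0]].round(3))
cv2.imwrite('pics/crop.png',cv2.resize(p['img'][130:300,120:340,::-1],None,fx=3.2,fy=3.2))
E
```

```text
scene (np.float64(40.75), np.int64(284), 2603, np.float64(40.75), np.float64(40.75)) (np.int64(121), np.float64(175.2689394740014), np.float64(173.98524324429192), np.float64(176.0251907651194), np.float64(0.25905062185318795))
side (np.float64(36.709830515499114), np.int64(309), 2312, np.float64(33.75), np.float64(41.0)) (np.int64(227), np.float64(174.31440946660703), np.float64(175.34087172377352), np.float64(175.98412517831508), np.float64(0.2586318802912504))
wrist (np.float64(39.875), np.int64(2316), 21947, np.float64(39.0), np.float64(40.75)) (np.int64(2022), np.float64(174.08621600665165), np.float64(174.2462014978087), np.float64(174.2951917704023), np.float64(0.2526653742697204))
(14, 92) [0.323 0.073 0.011]
(41, 63) [0.357 0.101 0.01 ]
(40, 92) [0.35  0.073 0.01 ]
(62, 100) [0.372 0.065 0.009]
(45, 123) [0.349 0.041 0.009]
```

View pics/crop.png

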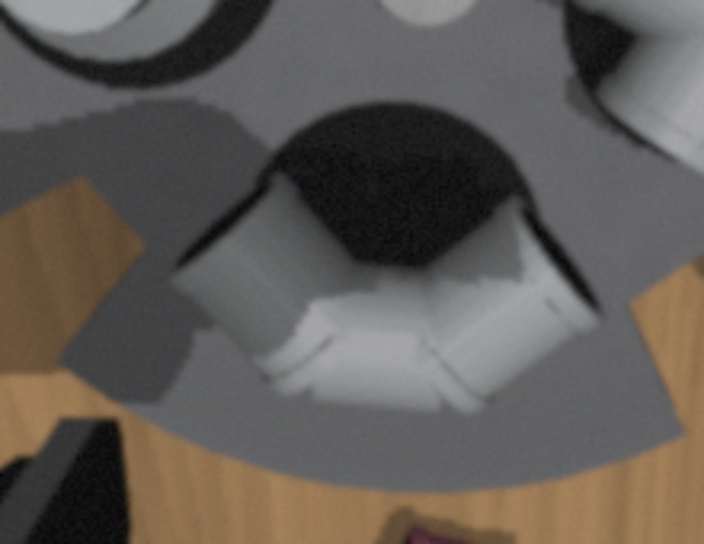

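```bash
cat > rect.py <<'E'
from h import *
def rectify(p,c,z,f,half=.2,s=1500):
    N=int(2*half*s);r,q=np.mgrid[0:N,0:N]
    P=np.stack([c[0]+half-r/s,c[1]+half-q/s,np.full(r.shape,z)],-1)
    m=proj(p,P).reshape(N,N,2).astype(np.float32)
    I=cv2.remap(p['img'],m[...,0],m[...,1],cv2.INTER_LINEAR)
    cv2.imwrite(f,I[:,:,::-1]);return I
E
python3 - <<'E'
from rect import *
import pickle
c=np.array([.571,.0492]);L=[]
for n in ['side','wrist','scene']:
    p=pickle.load(open(f'a_{n}.pkl','rb'))
    I=rectify(p,c,.06,f'pics/r_{n}.png').copy()
    o=300
    for a in (37,127,-143,-53):
        cv2.line(I,(o,o),(int(o-255*np.sin(np.radians(a))),int(o-255*np.cos(np.radians(a)))),(255,0,0),1)
    cv2.circle(I,(o,o),255,(0,255,0),1)
    L.append(I)
cv2.imwrite('pics/r.png',cv2.resize(np.hstack(L[:2]),(800,400))[:,:,::-1])
E
```

```text
(no output)
```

View pics/r.png

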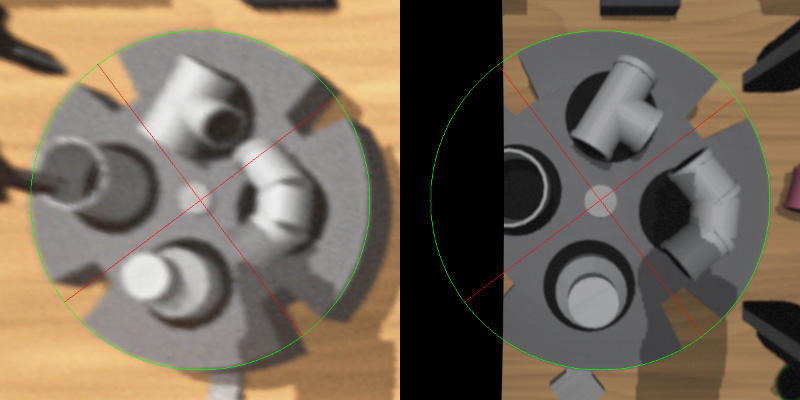

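Call:
move_arm(
  deltas=[1, 0.0334, -0.0185, 0, 0, 0, 0, 1, 0.0334, -0.0185, 0, 0, 0, 0, 1, 0.0334, -0.0185, 0, 0, 0, 0, 1, 0.0334, -0.0185, 0, 0, 0, 0, 1, 0.0334, -0.0185, 0, 0, 0, 0, 1, 0, 0, 0.02, 0, 0, -9.25, 1, 0, 0, 0.02, 0, 0, -9.25, 1, 0, 0, 0.02, 0, 0, -9.25, 1, 0, 0, 0.02, 0, 0, -9.25, 1, 0, 0, 0, 0, 0, 0],
  squeeze=20,
)

```text
clock: 2.15
tcp_pos: [0.4813, 0.1668, 0.161]
orientation: [-0.001, 0.447, 0.895, -0.001]
wrist_force: [-0.1, -0.2, 0.5]
finger_gap: 0.0
```

Run:
```python
from workcell import env, imaging
from ang import *; from rect import *
import pickle
s=env.get_state();print(s['clock'],s['tcp_pos'],s['orientation'],s['finger_gap'],s['joint_pos'])
c=np.array([.571,.0492]);L=[]
for n in ['side','wrist']:
    p=imaging.read_camera(n);pickle.dump(p,open(f'b_{n}.pkl','wb'));P=cloud(p).reshape(-1,3)
    print(fit(P,c)[:3],pointer(P,c));L.append(p['img'])
    L.append(cv2.resize(rectify(p,c,.06,'/tmp/x.png'),(384,384)))
cv2.imwrite('pics/b.png',cv2.resize(np.hstack(L[2:]),(800,343))[:,:,::-1])
cv2.imwrite('pics/b2.png',cv2.resize(np.hstack(L[:2]),(800,343))[:,:,::-1])
```

```text
2.15 [0.48131174 0.16678255 0.16103595] [-0.00121926  0.44695593  0.89455466 -0.00093525] 1.2970323634674802e-05 [ 1.75891217e-01  2.30134833e-01 -2.69256454e-01  1.07447799e+00
 -4.63495049e-05  1.10261158e+00]
(array([0.57151725, 0.04967308]), np.float64(0.16905635785328574), 99) (np.int64(219), np.float64(174.22362394920282), np.float64(173.74598089648018), np.float64(173.50332951286705), np.float64(0.25668200081395287))
(array([0.57000287, 0.04936319]), np.float64(0.17004521323615684), 50) (np.int64(3056), np.float64(173.8695970539562), np.float64(174.23690770404988), np.float64(174.29346661962006), np.float64(0.25372316197521816))
```

View pics/b.png

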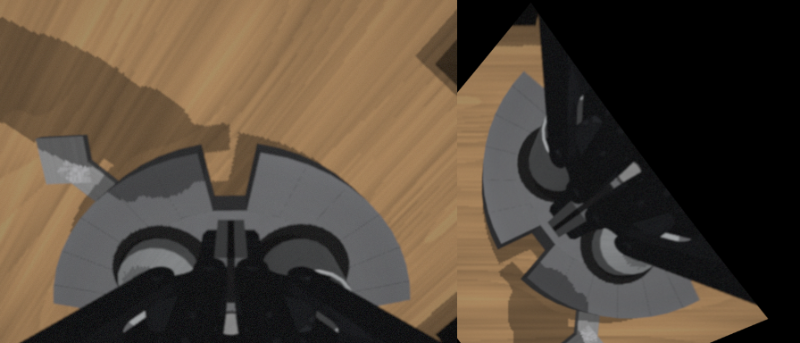

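View pics/b2.png

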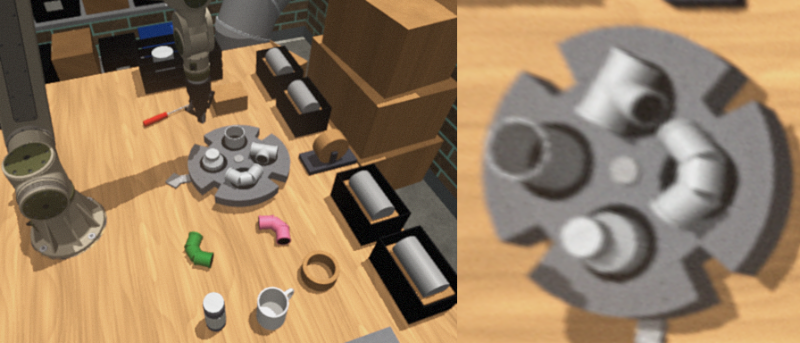

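Call:
move_arm(
  deltas=[1, 0, 0, 0.018, 0, 0, 0, 1, 0, 0, 0.018, 0, 0, 0, 1, 0, 0, 0.018, 0, 0, 0, 1, 0, 0, 0.018, 0, 0, 0, 1, 0, 0, 0.018, 0, 0, 0, 1, 0, 0, 0.016, 0, 0, 0, 1, 0, 0, 0, 0, 0, 0],
)

```text
clock: 3.12
tcp_pos: [0.4825, 0.1669, 0.0563]
orientation: [-0.0, 0.447, 0.895, -0.0]
wrist_force: [-1.0, 0.3, 0.1]
finger_gap: -0.0002
```

Run:
```python
from workcell import env, imaging
import cv2,numpy as np
s=env.get_state();print(s['clock'],s['tcp_pos'],s['wrist_force'])
a=imaging.read_camera('side')['img'][100:230,180:340];b=imaging.read_camera('wrist')['img'];d=imaging.read_camera('scene')['img'][100:260,200:350]
f=lambda i:cv2.resize(i,(int(i.shape[1]*300/i.shape[0]),300))
cv2.imwrite('pics/c.png',np.hstack([f(a),f(d)])[:,:,::-1]);cv2.imwrite('pics/cw.png',b[:,:,::-1])
```

```text
3.125 [0.48245219 0.16694886 0.05633564] [-1.03446443  0.30387789  0.05253332]
```

View pics/c.png

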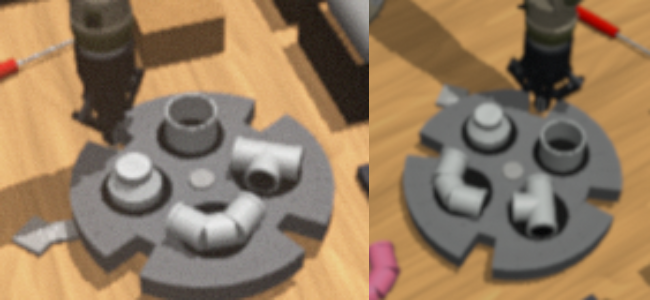

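View pics/cw.png

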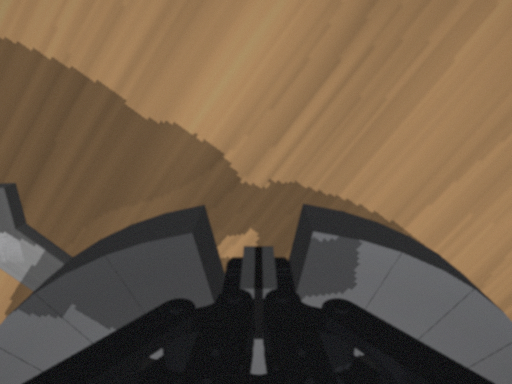

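Call:
move_arm(
  deltas=[1, 0, 0.0026, 0, 0, 0, 1, 1, 0, 0.0026, 0, 0, 0, 1, 1, 0, 0.0026, 0, 0, 0, 1, 1, 0, 0.0026, 0, 0, 0, 1, 1, 0, 0.0026, 0, 0, 0, 1, 1, 0, 0.0026, 0, 0, 0, 1, 1, 0, 0.0026, 0, 0, 0, 1, 1, -0.0001, 0.0039, 0, 0, 0, 1.5, 1, -0.0001, 0.0052, 0, 0, 0, 2, 1, -0.0001, 0.0052, 0, 0, 0, 2],
)

```text
clock: 4.53
tcp_pos: [0.5106, 0.1838, 0.0563]
orientation: [-0.0, 0.542, 0.84, -0.0]
wrist_force: [-1.6, -0.3, 0.7]
finger_gap: -0.0002
```

Call:
move_arm(
  deltas=[1, -0.0001, 0.0052, 0, 0, 0, 2, 1, -0.0001, 0.0052, 0, 0, 0, 2, 1, -0.0001, 0.0052, 0, 0, 0, 2, 1, -0.0001, 0.0052, 0, 0, 0, 2, 1, -0.0001, 0.0052, 0, 0, 0, 2, 1, -0.0001, 0.0052, 0, 0, 0, 2, 1, -0.0001, 0.0052, 0, 0, 0, 2, 1, -0.0001, 0.0039, 0, 0, 0, 1.5, 1, 0, 0.0026, 0, 0, 0, 1, 1, 0, 0, 0, 0, 0, 0],
)

```text
clock: 5.78
tcp_pos: [0.552, 0.1957, 0.0564]
orientation: [0.0, 0.656, 0.755, 0.0]
wrist_force: [-0.1, -0.3, 0.4]
finger_gap: -0.0
```

```bash
cat > look.py <<'E'
import sys
from workcell import env, imaging
from ang import *; from rect import *
t=sys.argv[1];s=env.get_state();x=s['tcp_pos'];c=np.array([.571,.0492])
print(s['clock'],x,s['wrist_force'],'r',np.hypot(x[0]-c[0],x[1]-c[1]),'phi',np.degrees(np.arctan2(x[1]-c[1],x[0]-c[0])),'j',np.round(s['joint_pos'],2))
L=[]
for n in ['side','scene','wrist'][:int(sys.argv[2])]:
    p=imaging.read_camera(n);P=cloud(p).reshape(-1,3)
    f=fit(P,c);print(n,f[:3],[int(-180+2*i) for i,v in enumerate(f[3]) if v<3]);print(pointer(P,c))
    L.append(cv2.resize(rectify(p,c,.06,'/tmp/x.png',half=.27,s=1500),(400,400)))
    if n=='side': L.insert(0,cv2.resize(p['img'][100:250,160:360],(533,400)))
    if n=='wrist': cv2.imwrite(f'pics/{t}_w.png',p['img'][:,:,::-1])
I=np.hstack(L[:2] if len(L)<3 else L[1:3]);cv2.imwrite(f'pics/{t}.png',cv2.resize(I,(800,int(I.shape[0]*800/I.shape[1])))[:,:,::-1])
E
python3 look.py d 2
```

```text
5.775 [0.55197741 0.19568603 0.0563598 ] [-0.13676025 -0.33098371  0.41565064] r 0.14771599725156453 phi 97.39898999951342 j [ 0.2   0.45 -0.23  0.89  0.    1.63]
side (array([0.57196891, 0.04979761]), np.float64(0.1687831178183033), 103) [-178, -176, -174, -172, -170, -168, -166, -88, -86, -84, -82, -80, -78, -76, 4, 6, 8, 10, 12, 14, 50, 52, 54, 56, 58, 60, 62, 64, 66, 68, 70, 92, 102, 104]
(np.int64(221), np.float64(174.30765276464174), np.float64(176.10977250683416), np.float64(174.22581912720247), np.float64(0.25817635249344134))
scene (array([0.5707457 , 0.04856329]), np.float64(0.16917070992180333), 103) [-178, -176, -174, -172, -170, -168, -166, -88, -86, -84, -82, -80, -78, -76, 2, 4, 6, 8, 10, 12, 14, 100, 102, 104]
(np.int64(148), np.float64(174.9794372720506), np.float64(173.9512939537613), np.float64(173.56410194079032), np.float64(0.25585115898408506))
```

View pics/d.png

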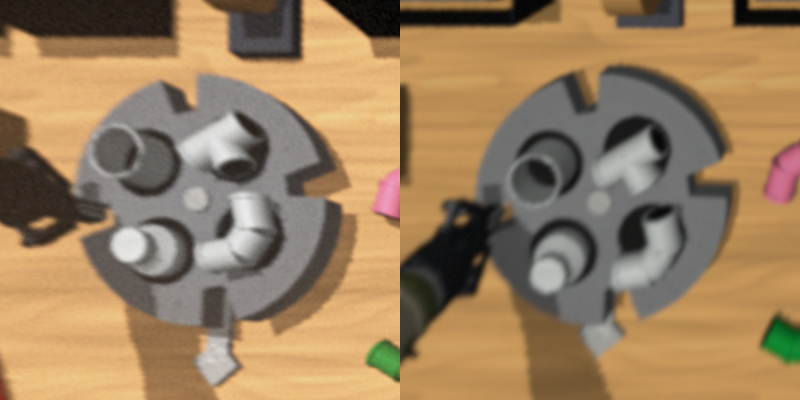

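Call:
move_arm(
  deltas=[1, 0, 0.0026, 0, 0, 0, 1, 1, -0.0001, 0.0052, 0, 0, 0, 2, 1, -0.0001, 0.0052, 0, 0, 0, 2, 1, -0.0001, 0.0052, 0, 0, 0, 2, 1, -0.0001, 0.0052, 0, 0, 0, 2, 1, -0.0001, 0.0052, 0, 0, 0, 2, 1, -0.0001, 0.0052, 0, 0, 0, 2, 1, -0.0001, 0.0052, 0, 0, 0, 2, 1, -0.0001, 0.0052, 0, 0, 0, 2, 1, -0.0001, 0.0052, 0, 0, 0, 2],
)

```text
clock: 7.12
tcp_pos: [0.6009, 0.1941, 0.0562]
orientation: [-0.0, 0.772, 0.635, -0.0]
wrist_force: [-1.5, -0.1, 1.5]
finger_gap: -0.0003
```

Call:
move_arm(
  deltas=[1, -0.0001, 0.0052, 0, 0, 0, 2, 1, -0.0001, 0.0052, 0, 0, 0, 2, 1, -0.0001, 0.0052, 0, 0, 0, 2, 1, -0.0001, 0.0052, 0, 0, 0, 2, 1, -0.0001, 0.0052, 0, 0, 0, 2, 1, -0.0001, 0.0052, 0, 0, 0, 2, 1, -0.0001, 0.0052, 0, 0, 0, 2, 1, -0.0001, 0.0052, 0, 0, 0, 2, 1, 0, 0.0026, 0, 0, 0, 1, 1, 0, 0, 0, 0, 0, 0],
)

```text
clock: 8.38
tcp_pos: [0.6428, 0.1793, 0.0565]
orientation: [0.0, 0.857, 0.515, 0.001]
wrist_force: [-0.1, -0.1, 0.3]
finger_gap: 0.0002
```

```bash
python3 look.py e 2
```

```text
8.375 [0.64279783 0.17931457 0.05646229] [-0.09430956 -0.13542108  0.25577859] r 0.14860932122471252 phi 61.1098796057589 j [ 0.15  0.59  0.01  0.99 -0.    2.21]
side (array([0.57165439, 0.04957339]), np.float64(0.16886702762062075), 104) [-124, -122, -120, -118, -116, -114, -112, -34, -32, -30, -28, -26, -24, -22, 26, 32, 36, 66, 68, 96, 146, 148, 150, 152, 154, 156]
(np.int64(231), np.float64(174.2335994585494), np.float64(174.00561134364082), np.float64(173.65540802870976), np.float64(0.2567849345571293))
scene (array([0.57073534, 0.04854062]), np.float64(0.16914570870603776), 99) [-124, -122, -120, -118, -116, -114, -112, -34, -32, -30, -28, -26, -24, -22, 60, 64, 66, 68, 146, 148, 150, 152, 154, 156, 158]
(np.int64(130), np.float64(174.78520165565524), np.float64(176.24977582422886), np.float64(174.83636351719446), np.float64(0.2604146153251123))
```

View pics/e.png

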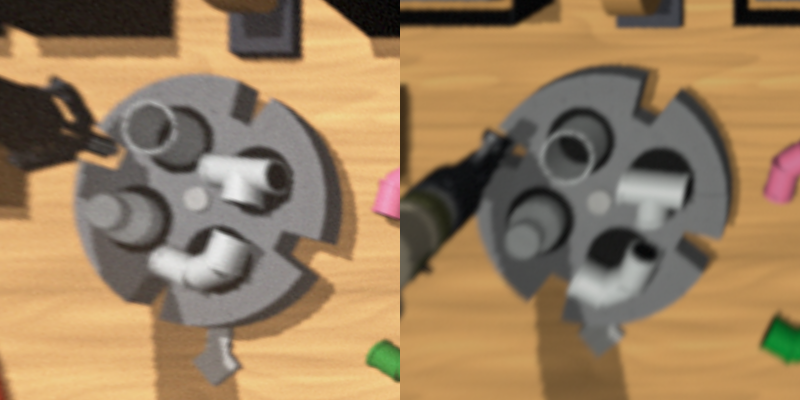

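Call:
move_arm(
  deltas=[1, 0, 0.0026, 0, 0, 0, 1, 1, -0.0001, 0.0052, 0, 0, 0, 2, 1, -0.0001, 0.0052, 0, 0, 0, 2, 1, -0.0001, 0.0052, 0, 0, 0, 2, 1, -0.0001, 0.0052, 0, 0, 0, 2, 1, -0.0001, 0.0052, 0, 0, 0, 2, 1, -0.0001, 0.0052, 0, 0, 0, 2, 1, -0.0001, 0.0052, 0, 0, 0, 2, 1, -0.0001, 0.0052, 0, 0, 0, 2, 1, 0, 0.0039, 0, 0, 0, 1.5],
)

```text
clock: 9.72
tcp_pos: [0.6804, 0.1501, 0.0562]
orientation: [0.0, 0.929, 0.37, -0.0]
wrist_force: [-0.8, 0.7, 0.1]
finger_gap: 0.0002
```

Call:
move_arm(
  deltas=[1, 0, 0.0026, 0, 0, 0, 1, 1, 0, 0, 0, 0, 0, 0, 1, 0, 0, 0, 0, 0, 0],
)

```text
clock: 10.1
tcp_pos: [0.6824, 0.1484, 0.0564]
orientation: [0.0, 0.932, 0.362, 0.0]
wrist_force: [-0.1, 0.0, 0.5]
finger_gap: 0.0001
```

```bash
python3 look.py f 3
```

```text
10.1 [0.6824167 0.1484384 0.0564215] [-0.14330515  0.04087152  0.49221384] r 0.14920436097644815 phi 41.69132623151736 j [ 0.1   0.65  0.11  1.04 -0.    2.5 ]
side (array([0.57179982, 0.05000154]), np.float64(0.1689408523721136), 101) [-142, -140, -138, -136, -134, -132, -54, -52, -50, -48, -46, -44, -42, 44, 48, 78, 82, 84, 86, 126, 128, 130, 132, 134, 136, 138]
(np.int64(227), np.float64(174.26581897982246), np.float64(174.41070961749568), np.float64(175.40832226929362), np.float64(0.25913335622478567))
scene (array([0.57057748, 0.04861866]), np.float64(0.16931046367431918), 87) [-144, -142, -140, -138, -136, -134, -132, -54, -52, -50, -48, -46, -44, -42, 38, 40, 42, 44, 46, 48, 50, 52, 54, 56, 58, 60, 62, 66, 68, 70, 72, 74, 76, 78, 80, 126, 128, 130, 132, 134, 136, 138]
(np.int64(131), np.float64(174.91674709443518), np.float64(174.66892561382136), np.float64(175.0392911025825), np.float64(0.253474820635726))
wrist (array([0.57691676, 0.05546291]), np.float64(0.16227646883684801), 31) [-180, -178, -176, -174, -172, -170, -168, -166, -164, -162, -160, -158, -156, -154, -152, -150,
[... 421 characters left out ...]
24, 126, 128, 130, 132, 134, 136, 138, 140, 142, 144, 146, 148, 150, 152, 154, 156, 158, 160, 162, 164, 166, 168, 170, 172, 174, 176, 178]Traceback (most recent call last):
  File "look.py", line 9, in <module>
    f=fit(P,c);print(n,f[:3],[int(-180+2*i) for i,v in enumerate(f[3]) if v<3]);print(pointer(P,c))
                                                                                      ~~~~~~~^^^^^
  File "ang.py", line 15, in pointer
    d=P[m,:2]-c;r=np.hypot(*d.T);far=d[r>r.max()-.012]
                                         ~~~~~^^
    return umr_maximum(a, axis, None, out, keepdims, initial, where)
ValueError: zero-size array to reduction operation maximum which has no identity
```

Call:
move_arm(
  deltas=[1, 0, 0.0018, 0, 0, 0, 0.7, 1, 0, 0.0026, 0, 0, 0, 1, 1, 0, 0.0026, 0, 0, 0, 1, 1, 0, 0.0021, 0, 0, 0, 0.8, 1, 0, 0, 0, 0, 0, 0, 1, 0, 0, 0, 0, 0, 0],
)

```text
clock: 11.0
tcp_pos: [0.6883, 0.1414, 0.0563]
orientation: [0.0, 0.943, 0.334, 0.0]
wrist_force: [0.7, 0.5, 0.2]
finger_gap: -0.0003
```

```bash
python3 look.py g 2
```

```text
11.0 [0.68827206 0.141426   0.05632604] [0.69877855 0.54384356 0.23179367] r 0.14919239745615823 phi 38.182491547450184 j [ 0.09  0.66  0.13  1.04 -0.    2.55]
side (array([0.5717527 , 0.04977274]), np.float64(0.16891624441388015), 100) [-146, -144, -142, -140, -138, -136, -134, -56, -54, -52, -50, -48, -46, 42, 44, 76, 78, 80, 82, 84, 124, 126, 128, 130, 132, 134]
(np.int64(220), np.float64(174.19147241675316), np.float64(174.09476945897674), np.float64(174.17127196230925), np.float64(0.24838648766242197))
scene (array([0.57061221, 0.04865523]), np.float64(0.16942851284264057), 87) [-146, -144, -142, -140, -138, -136, -134, -56, -54, -52, -50, -48, -46, -44, 34, 36, 38, 40, 42, 44, 46, 48, 50, 52, 54, 56, 58, 60, 62, 64, 66, 68, 70, 72, 74, 76, 78, 80, 124, 126, 128, 130, 132, 134, 136]
(np.int64(131), np.float64(174.61146496059234), np.float64(170.6103779437682), np.float64(174.32106208737545), np.float64(0.2618185324134601))
```

View pics/g.png

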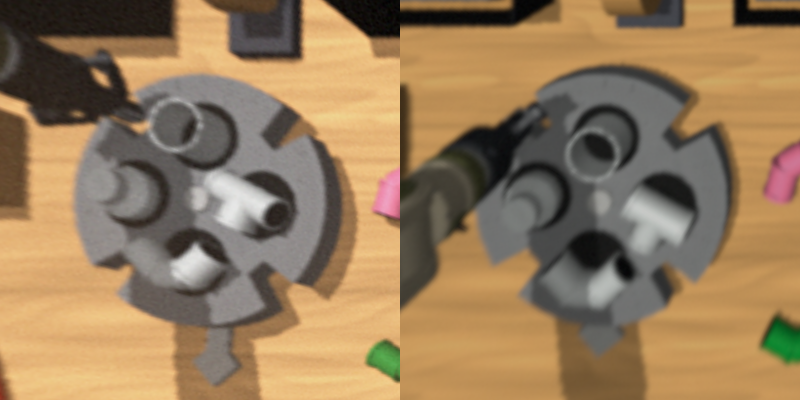

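Call:
move_arm(
  deltas=[1, 0, 0.0012, 0, 0, 0, 0.5, 1, 0, 0.0009, 0, 0, 0, 0.3, 1, 0, 0, 0, 0, 0, 0, 1, 0, -0.003, 0, 0, 0, 0, 1, 0, -0.003, 0, 0, 0, 0, 1, 0, 0, -0.02, 0, 0, 0, 1, 0, 0, -0.03, 0, 0, 0, 1, 0, 0, -0.04, 0, 0, 0, 1, 0, 0, -0.04, 0, 0, 0, 1, 0, 0, -0.05, 0, 0, 0],
)

```text
clock: 12.35
tcp_pos: [0.685, 0.1448, 0.2369]
orientation: [-0.0, 0.945, 0.327, -0.001]
wrist_force: [0.8, 0.1, -0.1]
finger_gap: 0.0002
```

Run:
```python
from workcell import env
import numpy as np
from scipy.spatial.transform import Rotation as R
s=env.get_state();q=s['orientation'];print(s['tcp_pos'],s['wrist_force'],R.from_quat([q[1],q[2],q[3],q[0]]).as_matrix().round(2))
import pickle,cv2
p=pickle.load(open('a_wrist.pkl','rb'));Rm=cv2.Rodrigues(np.array(p['rvec']))[0];print('cam at start',-Rm.T@np.array(p['tvec']).ravel(),Rm[2])
```

```text
[0.68500916 0.14476381 0.23688068] [ 0.84313233  0.08800644 -0.0829004 ] [[ 0.79  0.62 -0.  ]
 [ 0.62 -0.79 -0.  ]
 [-0.   -0.   -1.  ]]
cam at start [0.57466993 0.0792658  0.37417078] [-5.85572144e-05 -3.10858562e-01 -9.50456181e-01]
```

Call:
move_arm(
  deltas=[1, -0.047, 0, -0.008, 0, 0, 0, 1, -0.047, 0, -0.008, 0, 0, 0, 1, -0.047, 0, -0.008, 0, 0, 0, 1, -0.047, 0, 0, 0, 0, 0, 1, -0.047, 0, 0, 0, 0, 0, 1, 0, 0, 0, 0, 0, -10.4, 1, 0, 0, 0, 0, 0, -10.4, 1, 0, 0, 0, 0, 0, -10.4, 1, 0, 0, 0, 0, 0, -10.4, 1, 0, 0, 0, 0, 0, -10.4],
)

```text
clock: 13.6
tcp_pos: [0.5008, -0.0005, 0.2605]
orientation: [0.0, 0.704, 0.71, 0.0]
wrist_force: [1.0, 0.3, 0.9]
finger_gap: -0.0
```

Call:
move_arm(
  deltas=[1, 0, 0, 0, 0, 0, 0, 1, 0, 0, 0, 0, 0, 0],
)

```text
clock: 13.85
tcp_pos: [0.5009, -0.0005, 0.2604]
orientation: [0.0, 0.707, 0.707, 0.0]
wrist_force: [0.0, -0.8, 0.2]
finger_gap: 0.0
```

```bash
cat > fin.py <<'E'
import sys
from workcell import env, imaging
from ang import *; from rect import *
t=sys.argv[1];c=np.array([.571,.0492]);s=env.get_state();print(s['clock'],s['tcp_pos'])
for n in ['side','scene','wrist']:
    p=imaging.read_camera(n);P=cloud(p).reshape(-1,3)
    f=fit(P,c);print(n,f[0],f[1],f[2],[int(-180+2*i) for i,v in enumerate(f[3]) if v<3]);
    try: print(pointer(P,c))
    except Exception: print('no pointer')
    I=rectify(p,c,.06,'/tmp/x.png',half=.265,s=1500)
    cv2.imwrite(f'pics/{t}_{n}.png',I[:,:,::-1][:600*2])
    cv2.imwrite(f'pics/{t}_raw_{n}.png',p['img'][:,:,::-1])
    import pickle;pickle.dump(p,open(f'{t}_{n}.pkl','wb'))
E
python3 fin.py h
```

```text
13.85 [ 0.50092426 -0.00051577  0.26042367]
side [0.57184952 0.04947914] 0.16873216841008806 99 [-148, -146, -144, -142, -140, -138, -136, -58, -56, -54, -52, -50, -48, -46, 32, 34, 36, 38, 40, 42, 44, 76, 78, 80, 82, 84, 96, 122, 124, 126, 128, 130, 132, 134]
(np.int64(229), np.float64(174.16514497451186), np.float64(171.6711856055366), np.float64(173.59358636890806), np.float64(0.25987210410246436))
scene [0.57049663 0.04862153] 0.16936285978789012 102 [-148, -146, -144, -142, -140, -138, -136, -58, -56, -54, -52, -50, -48, -46, 34, 36, 38, 40, 42, 44, 122, 124, 126, 128, 130, 132, 134, 136]
(np.int64(127), np.float64(174.74706952752635), np.float64(173.5176601174684), np.float64(174.1878641624793), np.float64(0.25444391898678653))
wrist [0.57049152 0.05009499] 0.1700366402653209 75 [-146, -144, -142, -140, -138, -136, -58, -56, -54, -52, -50, -48, -46, 32, 34, 36, 38, 40, 42, 44, 48, 50, 52, 54, 56, 58, 60, 62, 64, 66, 68, 70, 72, 74, 76, 78, 80, 82, 84, 86, 88, 90, 92, 94, 96, 98, 100, 102, 104, 106, 108, 110, 112, 114, 116, 118, 120, 122, 124, 126, 128, 130, 132, 134]
(np.int64(2089), np.float64(174.17085720641902), np.float64(174.29684039320165), np.float64(174.35311106786213), np.float64(0.2529906173711487))
```

Run:
```python
import cv2,numpy as np
cv2.imwrite('pics/h_two.png',cv2.resize(np.hstack([cv2.imread('pics/h_side.png'),cv2.imread('pics/h_wrist.png')]),(800,400)))
```

```text
(no output)
```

View pics/h_two.png

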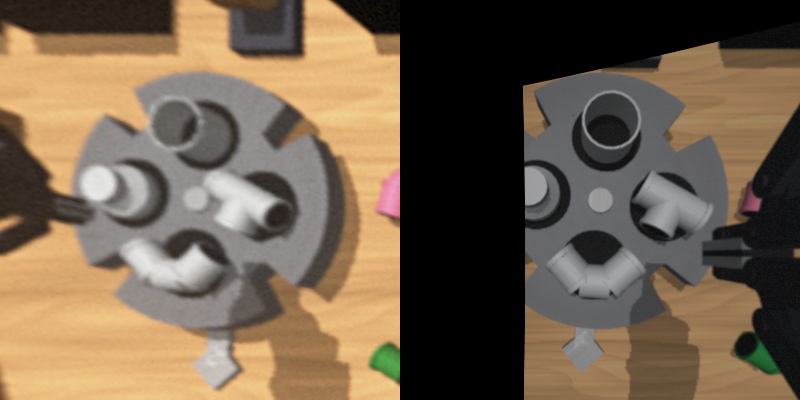

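View pics/h_raw_wrist.png

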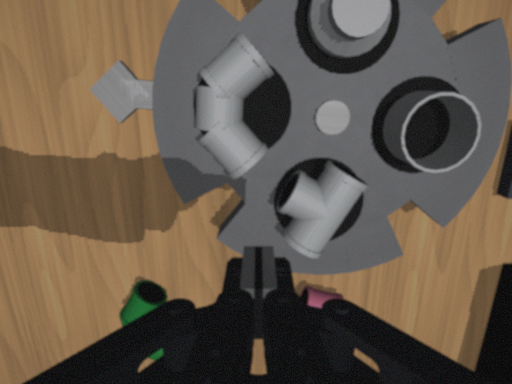

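```bash
python3 -c "
from workcell import order,env
print(env.get_state()['clock'],order.hand_in())"
```

```text
the job is handed in; nothing more can be done
14.0 None
```

I turned the turntable about 88° clockwise (seen from above), until the elbow's pad stood in line with the pointer. I pushed with the shut fingertips in one rim notch, then backed off, lifted clear and handed in at 14.0 s.

- **Alignment:** in my last check, three cameras put the elbow's pad at about 174.1° and the pointer at about 174.2–174.7°. They agree within my measuring error of roughly half a degree.
- **Fittings:** all four still stand on their pads. The fingers only entered the notch, and the highest wrist force I read was about 2 N.
- **Bench:** I never brought the arm near the tape, can, carton, screwdriver and mug, nor the green and pink look-alikes. I did not measure their places again at the end.
- **Disagreements:** one early notch-angle estimate (34–41°) scattered because the notches narrow inwards, so I dropped it. I used the notch edges instead and checked them by eye in the pictures. A few readings of the pointer's tip alone, from the coarser side and scene cameras, were off by up to 4°.

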